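# Lock a paraffin block under the sprung keeper

## Task

Load the paraffin block with the pink cassette into the rimmed pocket of the trimming stand, then pull the red sprung wing knob up, swing its keeper counter-clockwise (seen from above) over the block and let the knob snap fully down into the keeper notch. The notch ring is adjustable and hidden, so feel for the notch gently and never force the knob round once its pins bear on a notch side; leave the other loose things alone.

Things in the scene. Friction and masses are not known exactly. Their poses are not given: they have to be found in the camera images.
- stand: Grey trimming stand, fixed to the desk, plate 92 (x) x 158 (y) x 12 mm high. Origin: on the vertical axis of its knob, at desk level; z up. The plate reaches from y = -112 to y = +46 mm; the pocket lies on the stand's -y side.
- pocket (a point): Centre of the pocket's floor, 74 mm from the knob's axis along the stand's -y, 12 mm above the desk. Axes as the stand. The pocket is 44 (x) x 32 (y) mm inside, with a 4 mm thick aluminium rim that rises only 4 mm above the floor; it takes the block with its long side along x, 2 mm play all round. Either end of the block may be at +x.
- pink_block_mid (a point): Loose paraffin block (white wax 38 x 28 mm on a pink cassette), 40 (x) x 28 (y) x 15 (z) mm, 20 g, to be loaded cassette down as it lies. The point is its centre, 7.5 mm above its underside. The cassette is the lowest 6 mm; grip the wax above it, so that the fingers stay above the pocket's rim.
- blue_cassette_mid (a point): Flat light-blue cassette, 28 (x) x 40 (y) x 6 mm, not wanted: leave alone. The point is its centre.
- knob: Red wing knob, black hub and keeper arm, one rigid piece that slides along and turns about the stand's vertical axis. Origin on the axis, at desk level when down; its yaw is the stand's plus knob_turn. The keeper arm points along -2.811 rad from the knob's own x axis. Lifting takes 6 N at first, 8 N at the end. Two pins below the hub, 30 mm off the axis, drop into notches 8 mm deep.
- knob_grip (a point): Centre of the wing on the axis, 61 mm above the desk when the knob is down; rises with it. The wing is a bar 50 mm long (along the keeper arm), 14 mm thick, 32 mm high, from 45 to 77 mm above the desk when down. The hub under it has a radius of 40 mm, its top at 45 mm.
- keeper_tip (a point): Underside of the orange keeper plate (18 x 36 mm, 74 mm from the axis); 29 mm above the desk when down, 2 mm above the top of a seated block.
- knob_lift (a joint): Height of the knob, m: 0 is fully down in a notch, 0.008 is the pins resting on the track between notches (no turning below that), 0.016 is the top stop. A spring drives it down.
- knob_turn (a joint): Angle of the knob, rad, counter-clockwise from above: about 0 in the open notch where it starts; the keeper notch lies somewhere between 0.90 and 1.58 (differs each time, cannot be seen); stop at 1.8. A notch takes the pins within about 0.05 rad either side of its middle. Between notches the pins rest on the track and the knob turns easily.
- dye_bottle: Small amber bottle with a white cap, 27 x 27 x 61 mm, bystander; origin under its centre.
- petri: Flat clear dish, 68 mm across, 12 mm high, bystander; origin under its centre.
- cassettes: Bundle of white cassettes, 33 x 45 x 34 mm, bystander; origin under its centre.
- pink_block: The same pink block; origin under its centre, axes as above.
Not all that is in view belongs to the job. Of the things that look like the stand, the larger one is meant.

How it is judged (in metres and radians):
On the way, in this order (a step that is already met when the one before it is completed fails the run):
1. the pink block lies seated and released in the pocket while the keeper is still in its open notch (x of pink_block_mid in the frame of pocket between -0.0045 and 0.0045 m and y of pink_block_mid in the frame of pocket between -0.0045 and 0.0045 m and z of pink_block_mid in the frame of pocket between 0.004 and 0.0105 m and angle between the x axis of pink_block_mid and the x axis of pocket, either way round below 0.2 rad and angle between pink_block_mid's own z axis and vertical below 0.12 rad and contact force between the fingers and pink_block below 0.05 N and value of joint knob_turn below 0.3 rad and value of joint knob_lift below 0.003 m), for 0.2 s.
2. the knob is pulled out of its open notch and turned on towards the block (value of joint knob_lift above 0.0065 m and value of joint knob_turn above 0.4 rad), for 0.1 s.
At the end, for the whole second after the job is handed in: the pink block lies flat and released in the pocket (centre within 4.5 mm in x and y, 4 to 10.5 mm above the floor, yaw within 0.2 rad, tilt under 0.12 rad); the knob is fully down (knob_lift under 2 mm) in the keeper notch (knob_turn over 0.75 rad); all at rest (x of pink_block_mid in the frame of pocket between -0.0045 and 0.0045 m and y of pink_block_mid in the frame of pocket between -0.0045 and 0.0045 m and z of pink_block_mid in the frame of pocket between 0.004 and 0.0105 m and angle between the x axis of pink_block_mid and the x axis of pocket, either way round below 0.2 rad and angle between pink_block_mid's own z axis and vertical below 0.12 rad and value of joint knob_lift below 0.002 m and value of joint knob_turn above 0.75 rad and velocity of joint knob_turn between -0.05 and 0.05 rad/s and linear speed of pink_block below 0.01 m/s); the robot touches nothing.
It fails at once if the index pins are forced: more than 40 N between the knob and the stand's notches or track (contact force between knob and stand above 40 N).
It fails at once if the blue cassette, dye bottle, dish or cassette bundle is shifted by more than 20 mm (distance of any of blue_cassette_mid, dye_bottle, petri, cassettes from where it was at the start of the episode above 0.02 m).
It also fails if it takes over 58 s, if anything falls off the work surface, if the arm or the gripper's body presses on something with over 40 N, if the wrist force passes 120 N, or if a joint passes its speed limit or range.

## Robot

A 6-joint arm with a two-finger parallel gripper is mounted at the origin on a cart in front of the work surface, level with it; the furniture and walls round the work are solid. World frame = base frame: x ahead of the robot, y to its left, z up, the work surface at z = 0. Lengths are in m, angles in degrees, forces in N, time in s.
With the tool pointing down it reaches from about 0.3 to 0.75 m from the base axis. Payload 8.5 kg.
Tool frame: the origin (TCP) lies midway between the tips of the shut fingers; the grasp point (between the pads) lies 19 mm behind it (env.tcp_to_grasp is the z of the grasp point in the tool frame, in m); z points along the fingers, y is the line along which they close (so a half turn about z gives the same grasp; the last joint's range is limited). The gripper opens to 85 mm and grips with 20 to 120 N. Pads are 22 mm wide; open, the fingers measure 114 mm over their backs; the gripper's body (76 mm by 85 mm) begins 54 mm behind the grasp point. The pads swing forward as they close: fully open they stand 13 mm farther back than shut.
Start: joints at [-84.872, 21.807, 74.336, -0, 83.858, -12.336], TCP at [0.165, -0.525, 0.231] pointing down, gripper open.
Joint ranges: [-178.18, 178.18], [-50.72, 133.34], [12.68, 142.11], [-81.47, 261.47], [9.98, 163.14], [-165.26, 165.26]. Speed limits (degrees/s): [136.94, 136.94, 180, 180, 180, 180].

## Interface

Orientations are given as a 3x3 rotation matrix whose columns are the frame's x, y, z axes.
In Python, from rig import env, imaging, job, models gives the robot as it stands. The module is installed in compiled form; this text tells all that it offers.
- The arm moves only by the tool jog_arm, never from a script. Its argument "plan" is text: rows parted by semicolons, each of 7 numbers parted by spaces: the turn, a rotation vector about the tool's x, y, z in degrees, then the shift along the tool's x, y, z in cm, then the closure in counts, from 0 (fully open) to 255 (shut). In form: rx ry rz x y z claw; .... A call has 1 to 10 rows; each row shifts and turns the commanded pose from where the row before left it, along the tool's axes as they then stand; what a row does not reach is not made up. A row lasts 1/12 s, in which the tool goes at most 41.7 mm and 7.16 degrees, less where a joint would pass 70% of its speed; a pose out of reach is approached as far as the arm can. A call with a gripper value outside its range is refused whole. The fingers move at their own pace and stop on an object; "grip_force" is the grip in N (left out, the last holds). Time passes only in rows, so rows that do not move let the fingers close. It gives the time, the measured TCP pose, the force, the opening and the grip force at its end, in the units of the state.
- env.observe(): the state, without advancing time (a new reading comes with each control period).
- imaging.get_image(name): name is "side" or "top" or "wrist"; returns a dict with "pixels" (480x640x3 uint8, red, green, blue), "depth" (480x640 float32, m along the optical axis (not along the pixel's ray), 0 where there is no reading), "fov_y" (degrees; the focal length in pixels is half the picture's height over the tangent of half this angle, whatever the lens; pixels are square), "cx", "cy" (the principal point, pixels), "world_from_camera" (4x4, takes a point from camera to world coordinates). Camera axes: x right, y down, z forward; pixel columns grow to the right and rows downward; lengths in m; the calibration is good to about 2 mm. A picture is of the moment at which its call begins.
- job.close_job(): hands the job in; it is judged then, once.
Trained networks look in the newest picture that a camera, given by its name, has taken for a name from the list of things; names that differ only in an ending like _2 or _b are one class to them, and where a whole thing is asked for, a point or a joint stands for the part that bears it (a point fixed in the world has none). Each returns a list of dicts, best first, with "confidence" (0 to 1); they miss things now and then, are a little off and sometimes report something else, mostly with a low value. They report only what shows in the picture. A call takes as long as a camera call. They do not tell look-alikes from the thing itself.
- models.outline_of(camera, query): "region" (480x640 bool, what is visible of it) and "bbox" ([centre column, centre row, width, height] in pixels, round what is visible of it).
- models.tip_of(camera, query): "at" ([column, row] in pixels: a listed point, or the origin of a listed thing).
The state is a dict: "time_s": time; "q": joint angles; "qvel": joint speeds; "joint_efforts": joint torques, N m; "position": TCP position; "tool_rot": TCP orientation; "ft_force": force on the tool from outside, world axes, zero at the start; "wrist_torque": the same for the moment, N m; "grip_width": finger opening in m; "gripper_force": force on a finger pad.
Only numpy, scipy, OpenCV 4.12 (cv2) and the standard library are available. Lean on these libraries where they do the work, as an engineer would, in place of code of your own. Each camera call takes 0.05 s, during which the arm holds its last target. There are 200 camera calls.

## Working session

There is one attempt and no reset: what is moved stays moved. The work goes in short steps, Python scripts to look and compute and a tool call to move; the robot and the scene stay as the last step left them, time stands still between calls to the robot, and variables do not carry over. Pictures are saved under pics/ and viewed, at most 10 in all, crops included, and the job is handed in when it is done.

Besides the shell and the picture viewer there is one more tool, called after "Emit:" in YAML: its name, and indented under it one key for each argument. jog_arm: Moves the arm, as the interface text tells. Its arguments: {"type":"object","properties":{"plan":{"type":"string"},"grip_force":{"type":"number"}},"required":["plan"]}

```bash
mkdir -p pics; cat > h.py <<'E'
import numpy as np, cv2
from rig import env, imaging, job, models
def pt(im,u,v,z=None):
    f=240/np.tan(np.radians(im['fov_y'])/2); T=im['world_from_camera']
    r=np.array([(u-im['cx'])/f,(v-im['cy'])/f,1.])
    if z is None:
        d=im['depth'][int(round(v)),int(round(u))]; return T[:3,:3]@(r*d)+T[:3,3]
    w=T[:3,:3]@r; return T[:3,3]+w*(z-T[2,3])/w[2]
def cloud(im):
    f=240/np.tan(np.radians(im['fov_y'])/2); T=im['world_from_camera']
    v,u=np.mgrid[:480,:640]; d=im['depth']
    P=np.stack([(u-im['cx'])/f*d,(v-im['cy'])/f*d,d],-1)
    return P@T[:3,:3].T+T[:3,3]
def save(n,p): cv2.imwrite('pics/'+n,p[:,:,::-1])
E
python3 - <<'E'
from h import *
for c in ['top','side']:
    im=imaging.get_image(c); save(c+'1.png',im['pixels'])
    print(c,im['fov_y'],im['world_from_camera'].round(2).tolist())
    for q,z in [('stand',0),('pocket',.012),('pink_block_mid',.0075),('knob_grip',.061),('keeper_tip',.029),('blue_cassette_mid',.003),('dye_bottle',0),('petri',0),('cassettes',0)]:
        print(q,[(np.round(r['at']).tolist(),round(r['confidence'],2),pt(im,*r['at'],z).round(3).tolist()) for r in models.tip_of(c,q)[:3]])
s=env.observe();print({k:np.round(v,3).tolist() for k,v in s.items()}, env.tcp_to_grasp)
E
```

```text
top 44.98217416454211 [[0.01, -0.98, 0.19, 0.35], [-1.0, -0.01, -0.0, -0.02], [0.0, -0.19, -0.98, 1.38], [0.0, 0.0, 0.0, 1.0]]
stand [([218.0, 260.0], 0.86, [0.558, 0.21, 0.0]), ([288.0, 262.0], 0.7, [0.556, 0.043, 0.0])]
pocket [([233.0, 265.0], 0.86, [0.546, 0.172, 0.012]), ([324.0, 260.0], 0.83, [0.557, -0.043, 0.012])]
pink_block_mid [([430.0, 300.0], 0.49, [0.465, -0.296, 0.008]), ([385.0, 296.0], 0.26, [0.473, -0.189, 0.008]), ([297.0, 181.0], 0.22, [0.754, 0.022, 0.008])]
knob_grip [([212.0, 258.0], 0.86, [0.553, 0.214, 0.061]), ([292.0, 260.0], 0.85, [0.551, 0.03, 0.061])]
keeper_tip [([218.0, 279.0], 0.9, [0.51, 0.204, 0.029]), ([304.0, 288.0], 0.71, [0.488, 0.004, 0.029])]
blue_cassette_mid [([386.0, 295.0], 0.56, [0.476, -0.191, 0.003])]
dye_bottle [([243.0, 175.0], 0.44, [0.771, 0.156, 0.0])]
petri [([303.0, 288.0], 0.61, [0.493, 0.005, 0.0]), ([296.0, 182.0], 0.57, [0.755, 0.024, 0.0])]
cassettes [([204.0, 192.0], 0.69, [0.727, 0.252, 0.0]), ([434.0, 303.0], 0.45, [0.458, -0.305, 0.0])]
side 49.21829462053328 [[-0.86, -0.34, 0.38, 0.22], [-0.51, 0.58, -0.64, 0.61], [-0.0
[... 526 characters left out ...]
13, 0.003]), ([417.0, 228.0], 0.46, [0.475, -0.196, 0.003]), ([440.0, 202.0], 0.31, [0.465, -0.299, 0.003])]
dye_bottle [([199.0, 281.0], 0.56, [0.773, 0.152, 0.0])]
petri [([247.0, 244.0], 0.57, [0.756, 0.023, 0.0])]
cassettes [([185.0, 326.0], 0.69, [0.723, 0.247, 0.0])]
{'time_s': 1.0, 'q': [-84.87, 21.808, 74.334, -0.002, 83.857, -12.335], 'qvel': [0.033, 0.061, -0.003, 0.04, -0.096, -0.002], 'joint_efforts': [-0.003, -44.834, -23.146, -0.0, 0.001, 0.0], 'position': [0.165, -0.525, 0.231], 'tool_rot': [[0.954, 0.3, -0.0], [0.3, -0.954, -0.0], [-0.0, 0.0, -1.0]], 'ft_force': [-0.359, -0.513, 0.168], 'wrist_torque': [-0.057, 0.008, 0.007], 'gripper_force': 0.0, 'grip_width': 0.085} -0.0187
```

```bash
python3 - <<'E'
import cv2
a=cv2.imread('pics/top1.png')[150:330,180:480]
cv2.imwrite('pics/c1.png',cv2.resize(a,None,fx=2.6,fy=2.6,interpolation=cv2.INTER_CUBIC))
E
```

```text
(no output)
```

View pics/c1.png

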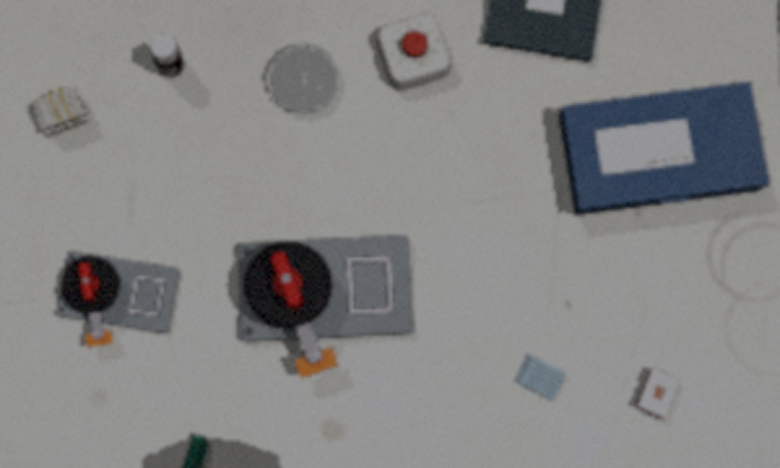

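View pics/side1.png

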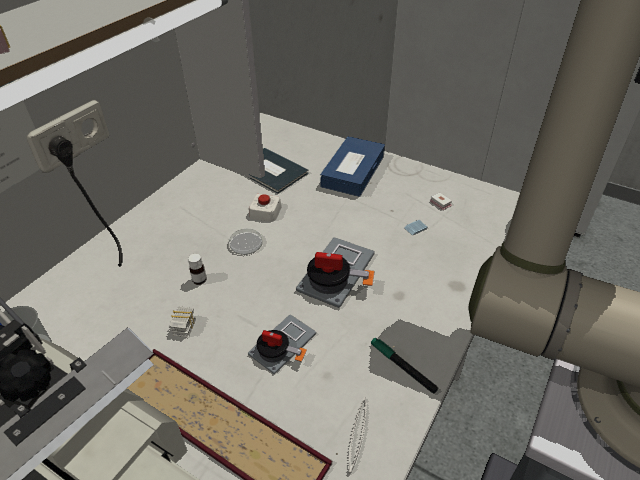

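The stand candidates are the larger one at top (290,259) and a smaller look-alike at (218,260); the larger one fits. The loose blocks are the white wax block at top (433,301) and the flat light-blue cassette at (386,295). I'll go above the white one and confirm it in a wrist close-up.

Emit:
jog_arm:
  plan: "0 0 0 3.5 -1.3 0.3 0;0 0 0 3.5 -1.3 0.3 0;0 0 0 3.5 -1.3 0.3 0;0 0 0 3.5 -1.3 0.3 0;0 0 0 3.5 -1.3 0.3 0;0 0 0 3.5 -1.3 0.3 0;0 0 0 3.5 -1.3 0.3 0;0 0 0 3.5 -1.3 0.3 0;0 0 0 3.5 -1.3 0.3 0;0 0 0 3.5 -1.3 0.3 0"

```text
time_s: 1.83
position: [0.4612, -0.2942, 0.2013]
tool_rot: [[0.954, 0.3, 0.0], [0.3, -0.954, -0.0], [0.0, 0.0, -1.0]]
ft_force: [-0.1, -0.6, -1.0]
grip_width: 0.0851
gripper_force: 0.0
```

```bash
cat > look.py <<'E'
from h import *
import sys
n=sys.argv[1]; box=None
im=imaging.get_image('wrist'); save(n+'.png',im['pixels'])
np.savez('pics/'+n+'.npz',**im)
s=env.observe();print(s['time_s'],s['position'].round(4),s['tool_rot'].round(3).tolist(),s['ft_force'].round(2))
print(im['world_from_camera'].round(3).tolist())
for a in sys.argv[2:]:
    q,z=a.split(':')
    print(q,[(np.round(r['at']).tolist(),round(r['confidence'],2),pt(im,*r['at'],float(z)).round(4).tolist()) for r in models.tip_of('wrist',q)[:3]])
E
python3 look.py w1 pink_block_mid:.0075 blue_cassette_mid:.003
python3 - <<'E'
from h import *
im=dict(np.load('pics/w1.npz'))
P=cloud(im); 
for lo,hi in[(.011,.03)]:
    m=((P[...,2]>lo)&(P[...,2]<hi)&(im['depth']>0)).astype(np.uint8)
    n,l,st,c=cv2.connectedComponentsWithStats(m)
    for i in range(1,n):
        if st[i,4]>300:
            Q=P[l==i]; r=cv2.minAreaRect((Q[:,:2]*1000).astype(np.float32)); print(c[i],st[i,4],r,np.median(Q[:,2]))
E
```

```text
1.8833 [ 0.4649 -0.2901  0.2007] [[0.953, 0.304, 0.002], [0.304, -0.953, 0.002], [0.002, -0.002, -1.0]] [ 0.53  5.57 -1.65]
[[0.3, -0.912, -0.278, 0.532], [-0.954, -0.287, -0.086, -0.272], [-0.001, 0.291, -0.957, 0.343], [0.0, 0.0, 0.0, 1.0]]
pink_block_mid [([326.0, 202.0], 0.71, [0.4664, -0.3011, 0.0075])]
blue_cassette_mid [([208.0, 148.0], 0.74, [0.479, -0.1942, 0.003])]
[35.72687574 20.51369591] 2519 ((533.8619384765625, -53.039947509765625), (35.27862548828125, 50.73326873779297), 4.533012866973877) 0.012041271305073653
[325.03927069 204.82538569] 1426 ((463.97381591796875, -300.45892333984375), (27.229736328125, 37.96538543701172), 66.68897247314453) 0.013804317667696686
```

View pics/w1.png

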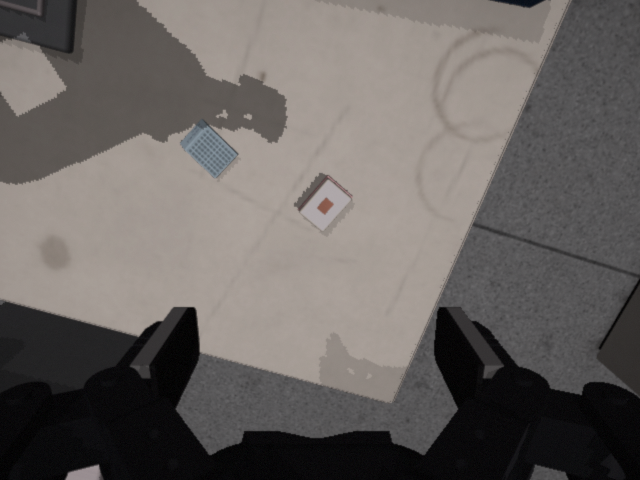

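White wax with pink cassette edges is at wrist (325,203) and the blue cassette at (208,150), so this is the pink block. Its centre is about (0.465,-0.3005), with the long axis at -23°.

Emit:
jog_arm:
  plan: "0 0 6.8 0 0 2 0;0 0 6.8 0 0 2 0;0 0 6.8 0 0 2 0;0 0 6.8 0 0 2 0;0 0 6.8 0 0 2 0;0 0 6.8 0 0 2 0;0 0 0 0 0 0 0;0 0 0 0 0 0 0;0 0 0 0 0 0 0"

```text
time_s: 2.73
position: [0.46, -0.2965, 0.0826]
tool_rot: [[0.919, -0.394, 0.001], [-0.394, -0.919, -0.001], [0.002, 0.001, -1.0]]
ft_force: [-0.3, 0.6, 0.6]
grip_width: 0.0854
gripper_force: 0.0
```

```bash
cat > blk.py <<'E'
from h import *
im=dict(np.load('pics/w2.npz'))
P=cloud(im); s=env.observe()
m=((P[...,2]>.009)&(P[...,2]<.025)&(im['depth']>0)&(np.hypot(P[...,0]-.465,P[...,1]+.3)<.04)).astype(np.uint8)
Q=P[m>0]; r=cv2.minAreaRect((Q[:,:2]*1000).astype(np.float32)); print(r,np.median(Q[:,2]))
print('tool-frame offset cm',100*s['tool_rot'].T@(np.r_[np.array(r[0])/1000,.007]-s['position']))
E
python3 look.py w2 pink_block_mid:.0075; python3 blk.py
```

```text
2.7833 [ 0.4602 -0.2965  0.0827] [[0.919, -0.394, 0.002], [-0.394, -0.919, -0.002], [0.002, 0.001, -1.0]] [ 0.31 -0.06 -0.3 ]
[[-0.394, -0.88, -0.267, 0.528], [-0.919, 0.376, 0.115, -0.326], [-0.001, 0.291, -0.957, 0.225], [0.0, 0.0, 0.0, 1.0]]
pink_block_mid [([322.0, 241.0], 0.85, [0.464, -0.3013, 0.0075])]
((463.8514404296875, -300.56951904296875), (27.07640838623047, 38.64583206176758), 67.19650268554688) 0.013920644501051224
tool-frame offset cm [0.487512   0.24138674 7.57196369]
```

Emit:
jog_arm:
  plan: "0 0 0 0.25 0.1 2 0;0 0 0 0.25 0.15 2 0;0 0 0 0 0 2 0;0 0 0 0 0 1 0;0 0 0 0 0 0.6 0;0 0 0 0 0 0 0;0 0 0 0 0 0 0;0 0 0 0 0 0 255;0 0 0 0 0 0 255;0 0 0 0 0 0 255"
  grip_force: 20

```text
time_s: 3.67
position: [0.4638, -0.3001, 0.0061]
tool_rot: [[0.918, -0.396, 0.001], [-0.396, -0.918, -0.001], [0.001, 0.0, -1.0]]
ft_force: [-0.0, -0.4, -0.5]
grip_width: 0.0515
gripper_force: 0.0
```

Emit:
jog_arm:
  plan: "0 0 0 0 0 0 255;0 0 0 0 0 0 255;0 0 0 0 0 0 255;0 0 0 0 0 0 255;0 0 0 0 0 0 255"

```text
time_s: 4.08
position: [0.4636, -0.3, 0.0057]
tool_rot: [[0.918, -0.396, 0.0], [-0.396, -0.918, -0.0], [0.0, 0.0, -1.0]]
ft_force: [-1.2, 1.7, 6.0]
grip_width: 0.0262
gripper_force: 22.4
```

Emit:
jog_arm:
  plan: "0 0 0 0 0 -1.5 255;0 0 0 0 0 -3 255;0 0 0 0 0 -3.5 255;0 0 0 0 0 -3.5 255;0 0 0 -0.2 -3.3 -0.5 255;0 0 0 -0.2 -3.4 0 255;0 0 0 -0.2 -3.4 0 255;0 0 0 -0.2 -3.4 0 255;0 0 0 -0.2 -3.4 0 255;0 0 0 -0.2 -3.4 0 255"

```text
time_s: 4.92
position: [0.5331, -0.1071, 0.1252]
tool_rot: [[0.918, -0.396, -0.0], [-0.396, -0.918, 0.0], [-0.0, -0.0, -1.0]]
ft_force: [0.9, -0.2, -0.7]
grip_width: 0.0262
gripper_force: 21.7
```

Emit:
jog_arm:
  plan: "0 0 0 -0.2 -3.4 0 255;0 0 0 -0.2 -3.4 0 255;0 0 -6.8 0 0 0 255;0 0 -6.8 0 0 0 255;0 0 -6.8 0 0 0 255;0 0 -6.8 0 0 0 255;0 0 0 0 0 0 255;0 0 0 0 0 0 255;0 0 0 0 0 0 255"

```text
time_s: 5.67
position: [0.5561, -0.0447, 0.1252]
tool_rot: [[0.998, 0.064, -0.0], [0.064, -0.998, 0.0], [-0.0, -0.0, -1.0]]
ft_force: [0.4, -0.2, -0.7]
grip_width: 0.0264
gripper_force: 21.7
```

```bash
python3 look.py w3 pocket:.012 pink_block_mid:.14 stand:0 knob_grip:.061 keeper_tip:.029; python3 - <<'E'
from h import *
im=dict(np.load('pics/w3.npz')); P=cloud(im)
r=models.outline_of('wrist','stand')
print([(x['bbox'],x['confidence']) for x in r])
E
```

```text
5.7167 [ 0.5561 -0.0448  0.1252] [[0.998, 0.064, -0.0], [0.064, -0.998, 0.0], [-0.0, -0.0, -1.0]] [0.02 0.25 0.33]
[[0.064, -0.954, -0.292, 0.63], [-0.998, -0.062, -0.017, -0.04], [-0.002, 0.292, -0.956, 0.267], [0.0, 0.0, 0.0, 1.0]]
pocket [([308.0, 226.0], 0.88, [0.5596, -0.0385, 0.012])]
pink_block_mid [([315.0, 312.0], 0.95, [0.5639, -0.0435, 0.14])]
stand []
knob_grip [([169.0, 248.0], 0.94, [0.5558, 0.0352, 0.061])]
keeper_tip [([229.0, 335.0], 0.64, [0.4857, 0.0092, 0.029])]
[([23.9, 218.5, 47.9, 90.3], 0.97), ([239.9, 251.2, 261.5, 203.5], 0.81)]
```

View pics/w3.png

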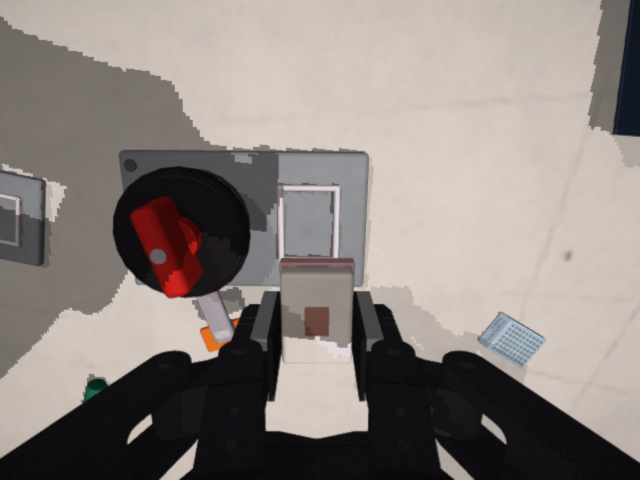

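The pocket is at wrist (308,222), partly behind the held block, and the knob is at (169,248). I'll fit the plate edges and hub from depth.

```bash
cat > fit.py <<'E'
from h import *
im=dict(np.load('pics/w3.npz')); P=cloud(im); ok=im['depth']>0
z=P[...,2]
m=ok&(z>.007)&(z<.020)&(abs(P[...,0]-.556)<.07)&(P[...,1]<.1)&(P[...,1]>-.1)
Q=P[m]
print('plate z',np.percentile(Q[:,2],[10,50,90]))
# far x edge: per y-bin max x; -y edge: per x-bin min y
def edge(a,b,lo,hi,sgn):
    X,Y=[],[]
    for t in np.arange(lo,hi,.003):
        s=(Q[:,a]>=t)&(Q[:,a]<t+.003)
        if s.sum()>5: X.append(t+.0015); Y.append(sgn*np.percentile(sgn*Q[s,b],99))
    X,Y=np.array(X),np.array(Y); k=np.ones(len(X),bool)
    for _ in range(4):
        p=np.polyfit(X[k],Y[k],1); e=abs(np.polyval(p,X)-Y); k=e<max(.0012,1.5*np.median(e))
    return p,k.sum(),len(X)
pf,*n1=edge(1,0,-.065,.075,1); pr,*n2=edge(0,1,.545,.60,-1)
print('far edge',pf,n1,'yaw',-np.degrees(np.arctan(pf[0])),' -y edge',pr,n2,'yaw',np.degrees(np.arctan(pr[0])))
yaw=(-np.arctan(pf[0]))
A=np.array([[1,-pf[0]],[-pr[0],1]]); c=np.linalg.solve(A,[pf[1],pr[1]])
ex=np.array([np.cos(yaw),np.sin(yaw)]); ey=np.array([-ex[1],ex[0]])
print('pocket from corner',c-ex*.046+ey*.038,'axis',c-ex*.046+ey*.112)
h=ok&(z>.042)&(z<.048)&(np.hypot(P[...,0]-.556,P[...,1]-.035)<.06)
H=P[h][:,:2]; (cc,r)=cv2.minEnclosingCircle((H*1000).astype(np.float32)); print('hub',cc,r)
# rim: bright pixels
w=m&(im['pixels'].min(2)>140); R=P[w]; print('rim',w.sum(), R[:,:2].min(0),R[:,:2].max(0))
# block in hand
b=ok&(z>.11)&(z<.15)&(abs(P[...,1]+.0435)<.022)&(P[...,0]>.53); B=P[b]; print('blk',np.percentile(B,[1,50,99],axis=0).round(4).tolist())
E
python3 fit.py
```

```text
plate z [0.01044181 0.01146677 0.01296144]
far edge [-0.05041548  0.60445269] [np.int64(47), 47] yaw 2.886150460819526  -y edge [ 0.06879543 -0.11405809] [np.int64(19), 19] yaw 3.9354869907639616
pocket from corner [ 0.56023889 -0.03658838] axis [0.55651288 0.03731776]
hub (547.3076171875, 30.460901260375977) 50.29763412475586
rim 7753 [ 0.51013753 -0.0769062 ] [0.60604573 0.07821016]
blk [[0.5393, -0.0628, 0.1206], [0.5634, -0.0441, 0.1333], [0.5772, -0.0228, 0.1492]]
```

Emit:
jog_arm:
  plan: "0 0 0.5 0.44 -0.62 2 255;0 0 0 0 0 2.5 255;0 0 0 0 0 2.5 255;0 0 0 0 0 1.5 255;0 0 0 0 0 1 255;0 0 0 0 0 0.4 255;0 0 0 0 0 0 255;0 0 0 0 0 0 255"

```text
time_s: 6.68
position: [0.5606, -0.0384, 0.0271]
tool_rot: [[0.998, 0.059, 0.001], [0.059, -0.998, -0.0], [0.001, 0.0, -1.0]]
ft_force: [0.1, 0.2, -0.5]
grip_width: 0.0262
gripper_force: 21.7
```

```bash
python3 - <<'E'
from h import *
im=imaging.get_image('side'); p=im['pixels']
print(im['depth'][265,345])
save('s2.png',cv2.resize(p[210:310,270:400],None,fx=6,fy=6,interpolation=cv2.INTER_CUBIC))
E
```

```text
0.967329
```

View pics/s2.png

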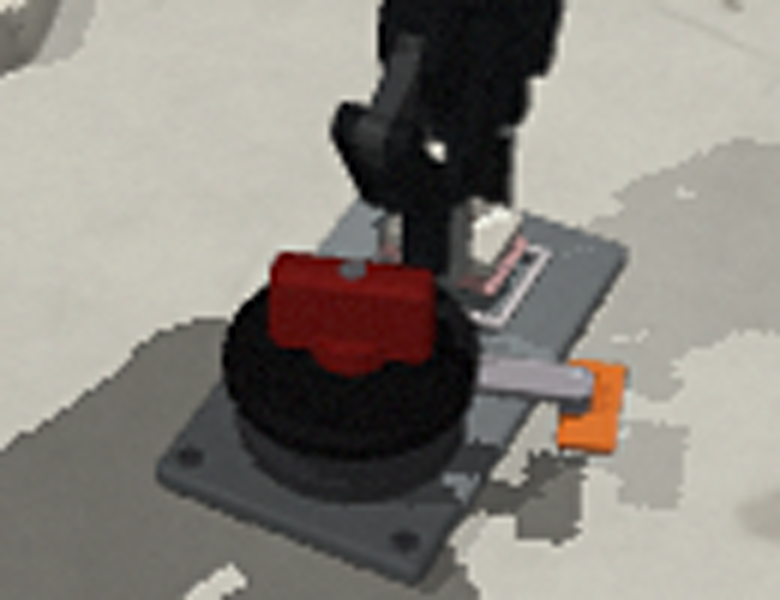

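The block hangs just above the rimmed pocket, with the rim showing at crop (500,310), and it looks aligned. Next I lower it gently.

Emit:
jog_arm:
  plan: "0 0 0 0 0 0.3 255;0 0 0 0 0 0.2 255;0 0 0 0 0 0.2 255;0 0 0 0 0 0.2 255;0 0 0 0 0 0 255;0 0 0 0 0 0 255"

```text
time_s: 7.23
position: [0.5602, -0.0382, 0.0177]
tool_rot: [[0.998, 0.059, 0.0], [0.059, -0.998, -0.0], [0.0, 0.0, -1.0]]
ft_force: [-1.5, -0.2, 5.5]
grip_width: 0.0266
gripper_force: 22.4
```

Emit:
jog_arm:
  plan: "0 0 0 0 0 0 160;0 0 0 0 0 0 160;0 0 0 0 0 0 155;0 0 0 0 0 0 155"

```text
time_s: 7.57
position: [0.5601, -0.0382, 0.0172]
tool_rot: [[0.998, 0.059, -0.0], [0.059, -0.998, 0.0], [-0.0, -0.0, -1.0]]
ft_force: [0.5, -0.8, 0.1]
grip_width: 0.0338
gripper_force: 0.0
```

Emit:
jog_arm:
  plan: "0 0 0 0 0 -0.5 155;0 0 0 0 0 -1.5 155;0 0 0 0 0 -3 155;0 0 0 0 0 -3.5 100;0 0 0 0 0 -3.5 0;0 0 0 -2 0 -2 0;0 0 0 -2 -3.5 -1 0;0 0 0 0 0 0 0;0 0 0 0 0 0 0;0 0 0 0 0 0 0"

```text
time_s: 8.4
position: [0.5183, -0.0056, 0.1674]
tool_rot: [[0.998, 0.059, 0.0], [0.059, -0.998, -0.0], [0.0, 0.0, -1.0]]
ft_force: [0.0, -0.1, -0.7]
grip_width: 0.0854
gripper_force: 0.0
```

```bash
python3 look.py w4 pocket:.012 pink_block_mid:.0195 knob_grip:.061 keeper_tip:.029; cat > fit4.py <<'E'
from h import *
im=dict(np.load('pics/w4.npz')); P=cloud(im); ok=im['depth']>0; z=P[...,2]
c=np.array([.56,-.038])
m=ok&(z>.02)&(z<.035)&(np.hypot(P[...,0]-c[0],P[...,1]-c[1])<.03)
Q=P[m]; print('block',cv2.minAreaRect((Q[:,:2]*1000).astype(np.float32)),np.percentile(Q[:,2],[5,50,95]))
px=im['pixels'].astype(int); red=(px[...,0]>90)&(px[...,0]>2*px[...,1])&(px[...,0]>2*px[...,2])
w=ok&(z>.068)&(z<.09)&red
Q=P[w]; r=cv2.minAreaRect((Q[:,:2]*1000).astype(np.float32)); print('wing',r,np.percentile(Q[:,2],[5,50,95]),w.sum())
E
python3 fit4.py
```

```text
8.45 [ 0.5184 -0.0059  0.1671] [[0.998, 0.059, -0.0], [0.059, -0.998, -0.0], [-0.0, 0.0, -1.0]] [-0.61 -0.02  0.24]
[[0.059, -0.955, -0.291, 0.593], [-0.998, -0.057, -0.016, -0.001], [-0.001, 0.292, -0.957, 0.309], [0.0, 0.0, 0.0, 1.0]]
pocket [([89.0, 158.0], 0.76, [0.552, 0.1621, 0.012])]
pink_block_mid [([366.0, 165.0], 0.59, [0.5592, -0.0381, 0.0195])]
knob_grip [([252.0, 172.0], 0.88, [0.5556, 0.0364, 0.061])]
keeper_tip [([30.0, 214.0], 0.87, [0.5115, 0.1992, 0.029]), ([294.0, 264.0], 0.82, [0.4844, 0.0092, 0.029])]
block ((560.933837890625, -37.81996536254883), (37.68162536621094, 27.12236976623535), 3.295167922973633) [0.02437172 0.0258278  0.02701679]
wing ((558.44873046875, 35.31318664550781), (46.21415710449219, 13.136335372924805), 21.602558135986328) [0.07409489 0.07617833 0.07738927] 1246
```

View pics/w4.png

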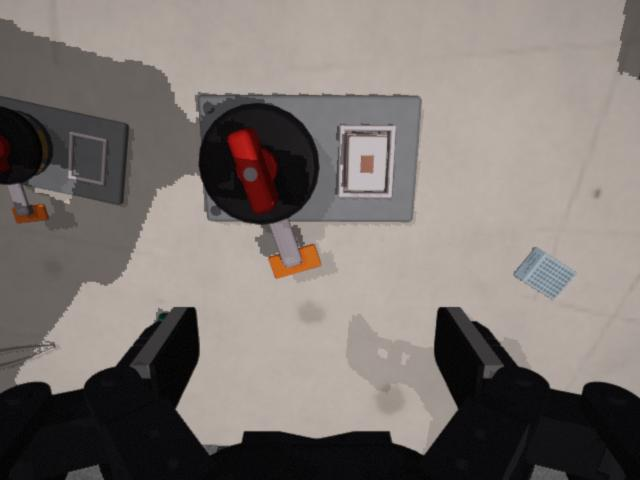

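The block sits inside the rim at (366,163), yaw 3.3°, within about 1 mm. The wing lies along 21.6° on axis (0.557,0.036), so I move onto it with the fingertips above the hub.

Emit:
jog_arm:
  plan: "0 0 0 2.04 -1.98 0 0;0 0 0 2.04 -1.98 0 0;0 0 -6 0 0 2 0;0 0 -6 0 0 2 0;0 0 -6.2 0 0 2 0;0 0 0 0 0 2 0;0 0 0 0 0 2 0;0 0 0 0 0 1.2 0;0 0 0 0 0 0.5 0;0 0 0 0 0 0 0"
  grip_force: 30

```text
time_s: 9.48
position: [0.5562, 0.0361, 0.0491]
tool_rot: [[0.93, 0.367, -0.002], [0.367, -0.93, 0.0], [-0.002, -0.001, -1.0]]
ft_force: [-0.6, -0.5, -0.7]
grip_width: 0.0855
gripper_force: 0.0
```

```bash
python3 -c "
from h import *
s=env.observe();print(s['position'],s['tool_rot'],s['ft_force'],s['wrist_torque'],s['q'])"
```

```text
[0.55622509 0.03613584 0.04912573] [[ 9.30138187e-01  3.67202080e-01 -2.36350594e-03]
 [ 3.67203848e-01 -9.30140426e-01  3.48145069e-04]
 [-2.07055283e-03 -1.19171150e-03 -9.99997146e-01]] [-0.56669774 -0.53601206 -0.7050512 ] [ 0.02153767  0.01938431 -0.01355611] [-8.45215062e+00  3.37973259e+01  8.73990301e+01 -2.02814943e-04
  5.89405241e+01  6.00047020e+01]
```

Emit:
jog_arm:
  plan: "0 0 0 0 0 0 255;0 0 0 0 0 0 255;0 0 0 0 0 0 255;0 0 0 0 0 0 255;0 0 0 0 0 0 255;0 0 0 0 0 0 255;0 0 0 0 0 0 255;0 0 0 0 0 0 255;0 0 0 0 0 0 255"

```text
time_s: 10.23
position: [0.5573, 0.0353, 0.0509]
tool_rot: [[0.93, 0.367, 0.002], [0.367, -0.93, -0.002], [0.001, 0.002, -1.0]]
ft_force: [1.2, -5.0, 1.6]
grip_width: 0.0135
gripper_force: 35.8
```

```bash
cat > st.py <<'E'
from h import *
s=env.observe();R=s['tool_rot'];print(round(s['time_s'],2),s['position'].round(4),'yaw',np.degrees(np.arctan2(R[1,0],R[0,0])).round(2),'Ftool',(R.T@s['ft_force']).round(1),'Fw',s['ft_force'].round(1),'T',s['wrist_torque'].round(2),s['grip_width'].round(4),s['gripper_force'])
E
python3 st.py
```

```text
Traceback (most recent call last):
  File "st.py", line 2, in <module>
    s=env.observe();R=s['tool_rot'];print(round(s['time_s'],2),s['position'].round(4),'yaw',np.degrees(np.arctan2(R[1,0],R[0,0])).round(2),'Ftool',(R.T@s['ft_force']).round(1),'Fw',s['ft_force'].round(1),'T',s['wrist_torque'].round(2),s['grip_width'].round(4),s['gripper_force'])
                                                                                                                                                                                                                                           ^^^^^^^^^^^^^^^^^^^^^
AttributeError: 'float' object has no attribute 'round'
```

```bash
sed -i "s/s\['grip_width'\].round(4)/s['grip_width']/" st.py; python3 st.py
```

```text
10.23 [0.5573 0.0353 0.0509] yaw 21.55 Ftool [-0.7  5.1 -1.6] Fw [ 1.2 -5.   1.6] T [-0.62 -0.02  0.01] 0.013473145107072397 35.8022278547287
```

Emit:
jog_arm:
  plan: "0 0 0 0 0 -0.2 255;0 0 0 0 0 -0.2 255;0 0 0 0 0 -0.2 255;0 0 0 0 0 -0.2 255;0 0 0 0 0 -0.2 255;0 0 0 0 0 -0.2 255;0 0 0 0 0 0 255;0 0 0 0 0 0 255"

```text
time_s: 10.9
position: [0.5572, 0.0353, 0.062]
tool_rot: [[0.93, 0.367, 0.001], [0.367, -0.93, -0.001], [0.001, 0.002, -1.0]]
ft_force: [4.2, -6.8, -6.7]
grip_width: 0.0137
gripper_force: 34.4
```

```bash
python3 st.py
```

```text
10.9 [0.5572 0.0353 0.062 ] yaw 21.54 Ftool [1.5 7.8 6.7] Fw [ 4.2 -6.8 -6.7] T [-0.69 -0.63  0.07] 0.013668434805736127 34.42104935646057
```

Emit:
jog_arm:
  plan: "0 0 -2 0 0.1 0 255;0 0 -5 0 0 0 255;0 0 -5 0 0 0 255;0 0 -5 0 0 0 255;0 0 -5 0 0 0 255;0 0 -5 0 0 0 255;0 0 -5 0 0 0 255;0 0 0 0 0 0 255;0 0 0 0 0 0 255"

```text
time_s: 11.65
position: [0.5571, 0.0353, 0.0619]
tool_rot: [[0.596, 0.803, -0.0], [0.803, -0.596, -0.0], [-0.0, -0.0, -1.0]]
ft_force: [3.8, -1.6, -7.9]
grip_width: 0.0133
gripper_force: 34.5
```

```bash
python3 st.py
```

```text
11.65 [0.5571 0.0353 0.0619] yaw 53.41 Ftool [1.  4.  7.9] Fw [ 3.8 -1.6 -7.9] T [ 0.01 -0.49 -0.02] 0.013304414414514572 34.45104718208313
```

Emit:
jog_arm:
  plan: "0 0 -4.6 0 0.05 0 255;0 0 -4.6 0 0 0 255;0 0 -4.7 0 0 0 255;0 0 -4.7 0 0 0 255;0 0 0 0 0 0 255;0 0 0 0 0 0.15 255;0 0 0 0 0 0.15 255;0 0 0 0 0 0.1 255;0 0 0 0 0 0 255;0 0 0 0 0 0 255"

```text
time_s: 12.48
position: [0.557, 0.0353, 0.0586]
tool_rot: [[0.307, 0.952, -0.0], [0.952, -0.307, 0.0], [0.0, -0.001, -1.0]]
ft_force: [-2.0, 1.3, 1.4]
grip_width: 0.0137
gripper_force: 35.6
```

```bash
python3 st.py
```

```text
12.48 [0.557  0.0353 0.0586] yaw 72.11 Ftool [ 0.7 -2.3 -1.4] Fw [-2.   1.3  1.4] T [ 0.44  0.58 -0.1 ] 0.01374561047984785 35.55619955062866
```

Emit:
jog_arm:
  plan: "0 0 0 0 0 -0.15 255;0 0 -2 0 0 0 255;0 0 -2 0 0 0 255;0 0 0 0 0 0.15 255;0 0 0 0 0 0 255;0 0 0 0 0 0 255"

```text
time_s: 12.98
position: [0.5571, 0.0353, 0.0586]
tool_rot: [[0.24, 0.971, -0.0], [0.971, -0.24, 0.0], [0.0, -0.0, -1.0]]
ft_force: [-2.9, 2.8, 1.8]
grip_width: 0.0136
gripper_force: 35.7
```

Emit:
jog_arm:
  plan: "0 0 0 0 0 0 255"

```text
time_s: 13.07
position: [0.5571, 0.0353, 0.0585]
tool_rot: [[0.24, 0.971, -0.0], [0.971, -0.24, 0.0], [0.0, -0.0, -1.0]]
ft_force: [-3.7, 3.2, 3.2]
grip_width: 0.0134
gripper_force: 35.8
```

Emit:
jog_arm:
  plan: "0 0 0 0 0 -0.15 255;0 0 -2 0 -0.03 0 255;0 0 -2 0 0 0 255;0 0 0 0 0 0.15 255;0 0 0 0 0 0 255;0 0 0 0 0 0 255"

```text
time_s: 13.57
position: [0.557, 0.0352, 0.0585]
tool_rot: [[0.172, 0.985, 0.0], [0.985, -0.172, 0.0], [0.0, 0.0, -1.0]]
ft_force: [-2.1, 4.1, 1.0]
grip_width: 0.0135
gripper_force: 35.6
```

Emit:
jog_arm:
  plan: "0 0 0 0 0 -0.15 255;0 0 -2 0 -0.03 0 255;0 0 -2 0 0 0 255;0 0 0 0 0 0.15 255;0 0 0 0 0 0 255;0 0 0 0 0 0 255"

```text
time_s: 14.07
position: [0.5569, 0.0352, 0.0583]
tool_rot: [[0.103, 0.995, 0.0], [0.995, -0.103, 0.0], [0.0, 0.0, -1.0]]
ft_force: [0.0, 3.4, -2.4]
grip_width: 0.0134
gripper_force: 35.0
```

Emit:
jog_arm:
  plan: "0 0 0 0 0 0.1 255;0 0 0 0 0 0 255;0 0 0 0 0 0 255"

```text
time_s: 14.32
position: [0.5569, 0.0351, 0.0568]
tool_rot: [[0.102, 0.995, 0.0], [0.995, -0.102, -0.0], [-0.0, 0.0, -1.0]]
ft_force: [3.0, 2.9, -10.1]
grip_width: 0.0133
gripper_force: 34.1
```

The knob has dropped 1.7 mm below track level and the spring is pulling on the gripper, so this is the notch. I'll ease it down.

Emit:
jog_arm:
  plan: "0 0 0 0 0 0.1 255;0 0 0 0 0 0.1 255;0 0 0 0 0 0.1 255;0 0 0 0 0 0 255;0 0 0 0 0 0 255"

```text
time_s: 14.73
position: [0.557, 0.0352, 0.0543]
tool_rot: [[0.101, 0.995, 0.001], [0.995, -0.101, -0.0], [-0.0, 0.001, -1.0]]
ft_force: [2.3, 3.6, -4.1]
grip_width: 0.014
gripper_force: 35.3
```

```bash
python3 st.py
```

```text
14.73 [0.557  0.0352 0.0543] yaw 84.17 Ftool [3.8 1.9 4.1] Fw [ 2.3  3.6 -4.1] T [ 0.71 -0.04  0.41] 0.013954167320251142 35.274635553359985
```

The torque of +0.41 Nm says the pins bear on the clockwise side, so I ease 1.5° further counter-clockwise and continue down.

Emit:
jog_arm:
  plan: "0 0 -0.8 0 0 0 255;0 0 -0.7 0 0 0 255;0 0 0 0 0 0.1 255;0 0 0 0 0 0.1 255;0 0 0 0 0 0 255;0 0 0 0 0 0 255"

```text
time_s: 15.23
position: [0.5569, 0.0352, 0.0522]
tool_rot: [[0.076, 0.997, 0.0], [0.997, -0.076, 0.0], [0.0, 0.0, -1.0]]
ft_force: [3.5, 4.2, -6.4]
grip_width: 0.0133
gripper_force: 34.6
```

```bash
python3 st.py
```

```text
15.23 [0.5569 0.0352 0.0522] yaw 85.65 Ftool [4.5 3.2 6.4] Fw [ 3.5  4.2 -6.4] T [ 0.73 -0.28  0.13] 0.013341046416704668 34.647619128227234
```

Emit:
jog_arm:
  plan: "0 0 -0.5 0 0 0.1 255;0 0 0 0 0 0 255;0 0 0 0 0 0 255;0 0 0 0 0 0 170;0 0 0 0 0 0 150;0 0 0 0 0 0 100;0 0 0 0 0 0 0;0 0 0 0 0 0 0;0 0 0 0 0 0 0;0 0 0 0 0 0 0"

```text
time_s: 16.07
position: [0.5568, 0.0352, 0.0514]
tool_rot: [[0.067, 0.998, 0.0], [0.998, -0.067, -0.0], [-0.0, 0.0, -1.0]]
ft_force: [-0.3, 0.3, 0.4]
grip_width: 0.0852
gripper_force: 0.0
```

Emit:
jog_arm:
  plan: "0 0 0 0 0 -1 0;0 0 0 0 0 -2 0;0 0 0 0 0 -3 0;0 0 0 0 0 -3 0;0 0 0 -3 0 -2 0;0 0 0 -3 0 -1 0;0 0 0 0 0 0 0;0 0 0 0 0 0 0;0 0 0 0 0 0 0"

```text
time_s: 16.82
position: [0.5524, -0.0243, 0.1714]
tool_rot: [[0.067, 0.998, -0.0], [0.998, -0.067, 0.0], [0.0, -0.0, -1.0]]
ft_force: [0.3, 0.5, 0.1]
grip_width: 0.0852
gripper_force: 0.0
```

```bash
python3 look.py w4 pink_block_mid:.0195 knob_grip:.061 keeper_tip:.029; python3 fit4.py; python3 -c "
import cv2
a=cv2.imread('pics/w4.png');cv2.imwrite('pics/w5.png',a)"
```

```text
16.8667 [ 0.5524 -0.024   0.1711] [[0.066, 0.998, -0.001], [0.998, -0.066, 0.0], [0.0, -0.001, -1.0]] [ 0.64 -0.46 -0.03]
[[0.998, -0.064, -0.02, 0.557], [-0.067, -0.955, -0.29, 0.05], [-0.0, 0.29, -0.957, 0.313], [0.0, 0.0, 0.0, 1.0]]
pink_block_mid [([331.0, 234.0], 0.57, [0.5623, -0.0377, 0.0195])]
knob_grip [([315.0, 137.0], 0.76, [0.5557, 0.0366, 0.061])]
keeper_tip [([318.0, 238.0], 0.8, [0.5529, -0.0376, 0.029])]
block ((557.0823974609375, -37.86494064331055), (46.05109405517578, 27.2782039642334), 3.058073043823242) [0.02439836 0.03109968 0.03310553]
wing ((556.6484985351562, 34.167137145996094), (46.27444839477539, 12.780497550964355), 86.62023162841797) [0.07418005 0.07601649 0.07736185] 1160
```

View pics/w5.png

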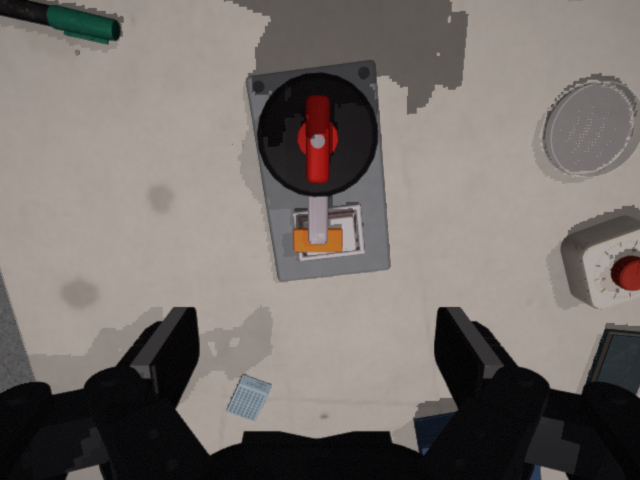

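The wing top is back at its fully-down height (76.0 mm, against 76.2 mm before), at turn about 1.13 rad. The keeper at (318,238) lies over the block, which still sits inside the rim. I'm handing it in.

```bash
python3 -c "
from rig import job
print(job.close_job())"
```

```text
the job is handed in; nothing more can be done
None
```

The pink block is seated in the pocket, and the knob is fully down in the keeper notch at about 1.13 rad with the keeper over the block; I handed the job in at about 17 s, but the hand-in returned no verdict.

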